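# Set the width gauge with its thumb wheel

## Robot

A 7-joint arm with a two-finger parallel gripper is mounted at the origin on the work surface. World frame = base frame: x ahead of the robot, y to its left, z up, the work surface at z = 0. Lengths are in m, angles in rad, forces in N, time in s.
With the tool pointing down it reaches from about 0.4 to 0.85 m from the base axis. Payload 10.4 kg.
Tool frame: the origin (TCP) lies midway between the tips of the shut fingers; the grasp point (between the pads) lies 19 mm behind it (manip.tcp_to_grasp is the distance from the TCP to the grasp point, in m); x points along the fingers, y is the direction in which the jaws open and shut, and the axes are right-handed (so a half turn about x gives the same grasp; the last joint's range is limited). The gripper opens to 85 mm and grips with 20 to 120 N. Pads are 22 mm wide; open, the fingers measure 114 mm over their backs; the gripper's body (76 mm by 85 mm) begins 54 mm behind the grasp point. The pads swing forward as they close: fully open they stand 13 mm farther back than shut.
Start: joints at [1.154, 0.332, -0.065, 1.46, 0.022, 1.35, -0.088], TCP at [0.24, -0.577, 0.231] pointing down, gripper open.
Joint ranges: [-2.6, 2.6], [-0.5, 2.12], [-1.47, 1.34], [0.16, 2.42], [-1.27, 4.41], [0.06, 2.06], [-2.6, 2.6]. Speed limits (rad/s): [2.22, 2.22, 2.79, 2.79, 3.14, 3.14, 3.14].

## Interface

Orientations are given as a unit quaternion [x, y, z, w].
In Python, from workcell import monitor, viewer, manip gives the robot as it stands. The module is installed in compiled form; this text tells all that it offers.
- The arm moves only by the tool send_rows, never from a script. Its arguments are lists of equal length, an entry for each row: "grip": the closure in counts, from 0 (fully open) to 255 (shut); "offset": the shift along the tool's x, y, z in mm, a list of three; "twist": the turn about the tool's x in degrees. In form: {"grip": [grip, ...], "offset": [[tx, ty, tz], ...], "twist": [twist, ...]}. A call has exactly 5 rows; each row is the pose to reach, as a shift and turn from the pose commanded when the call began, along the tool's axes at that moment; what a row does not reach only later rows make up. A row lasts 1/12 s, in which the tool goes at most 41.7 mm and 7.16 degrees, less where a joint would pass 70% of its speed; a pose out of reach is approached as far as the arm can. A call with a gripper value outside its range is refused whole. The fingers move at their own pace and stop on an object; "newtons" is the grip in N (left out, the last holds). Time passes only in rows, so rows that repeat a pose let the fingers close, or fill a call up. It gives the time, the measured TCP pose, the force and the opening at its end, in the units of the state.
- monitor.get_obs(): the state, without advancing time (a new reading comes with each control period).
- viewer.camera(name): name is "side" or "top"; returns (picture, depth): 384x512x3 uint8, blue, green, red; 384x512 float32, m along the optical axis (not along the pixel's ray), 0 where there is no reading.
- viewer.camera_model(name): a dict with "camera_matrix" (3x3 intrinsics, pixels), "R" (3x3) and "t" (3): a world point X has camera coordinates R X + t. Camera axes: x right, y down, z forward; pixel columns grow to the right and rows downward; lengths in m; the calibration is good to about 2 mm. A picture is of the moment at which its call begins. camera_model takes no time and is no camera call.
- manip.hand_in(): hands the job in, once; it reports no verdict.
Trained networks look in the newest picture that a camera, given by its name, has taken for a name from the list of things; names that differ only in an ending like _2 or _b are one class to them, and where a whole thing is asked for, a point or a joint stands for the part that bears it (a point fixed in the world has none). Each returns a list of dicts, best first, with "score" (0 to 1); they miss things now and then, are a little off and sometimes report something else, mostly with a low value. They report only what shows in the picture. A call takes as long as a camera call.
- viewer.recognise(target, camera): "box" ([left, top, width, height] in pixels, round what is visible of it).
- viewer.regions_of(target, camera): "region" (384x512 bool, what is visible of it) and "box" ([left, top, width, height] in pixels, round what is visible of it).
- viewer.spot_point(target, camera): "position" ([column, row] in pixels: a listed point, or the origin of a listed thing).
The state is a dict: "clock": time; "joint_pos": joint angles; "joint_velocities": joint speeds; "tau": joint torques, N m; "position": TCP position; "ee_rot": TCP orientation; "ft_force": force on the tool from outside, world axes, zero at the start; "torque": the same for the moment, N m; "grip_width": opening from 0.0 (shut) to 1.0 (fully open).
Only numpy, scipy, OpenCV 4.12 (cv2) and the standard library are available. Lean on these libraries where they do the work, as an engineer would, in place of code of your own. Each camera call takes 0.05 s, during which the arm holds its last target.

## Task

On the panel-building bench, set the blue width gauge: roll its knurled wheel with a fingertip until the sliding jaw has closed up and its pointer stands level with the red gauge mark, then take the hand away. Move the jaw only by the wheel, do not lift or shift the gauge, and leave the circuit breaker, the terminal block and the screwdriver where they are.

Things in the scene. Friction and masses are not known exactly. Their poses are not given: they have to be found in the camera images.
- gauge: Width gauge, 170 (x) by 270 (y) mm, loose on rubber feet, 2.4 to 3.4 kg. Origin: centre of its underside at bench level. Its y axis runs along the jaw's travel: fixed blue jaw at the -y end (steel face y = -95 mm), sliding blue jaw on its +y side; both reach 70 mm above the bench, x -3 to 47 mm. Wheel at x = -40 mm, y = 0. White scale strip along the +x edge of the aluminium bed, whose top is 32 mm up.
- crown (a point): Topmost point of the knurled steel wheel, 110 mm above the bench; it does not turn. Stroking it towards the gauge's -y (towards the fixed jaw) closes the gap, back opens it. Wheel, jaws and scale sit on a sprung bed: pressed from above, all sinks together up to 10 mm, about 2 N at first, 7 N at the stop, and rises when released. Rim friction 0.7 or more; turning takes under 1 N at the rim.
- wheel: The knurled wheel, radius 32, width 24 mm, axle parallel to the gauge's x, steel with four orange ribs. Origin: its centre, 32 mm below the crown. Turning it moves the jaw 8 mm per rad (1 mm for each 4 mm of rim travel); it stays where left. Two blue cheek plates flank it: 74 mm long in y, 42 mm over their outsides, tops 94 mm above the bench.
- jaw: The sliding blue jaw, 50 x 26 x 38 mm, geared to the wheel; it travels towards the gauge's -y when the gap closes, 62 mm in all. Origin: on its steel face (the face towards the fixed jaw) at its underside. Axes as the gauge's.
- pointer (a point): Outer end of the small black pointer of the sliding jaw, in line with the jaw's steel face; 4 mm wide, it reaches to the inner edge of the red mark. Its position along the gauge's y axis is the jaw's setting.
- mark_line (a point): Red gauge mark, a bar 6 mm wide (along the gauge's y) and 20 mm long on the white scale strip; this point is the middle of its inner end. Axes as the gauge's. The pointer starts 20 to 48 mm on its +y side and must end level with it, within 3 mm along the gauge's y.
- breaker: Bystander: white three-pole circuit breaker with blue toggles, 84 x 54 x 75 mm, lying loose beside the gauge. Origin: centre of its underside.
- driver: Bystander: loose screwdriver with teal handle, lying along its x axis. Origin: centre of its underside.
- terminals: Bystander: loose grey and orange terminal block, 50 x 36 x 38 mm. Origin: centre of its underside.

How it is judged:
On the way:
1. a finger presses on the wheel while the gap is still too wide (contact force between the fingers and wheel above 0.5 N and y of pointer in the frame of mark_line above 0.003 m), for 0.1 s.
At the end, for the whole second after the job is handed in: The pointer is within 3 mm of the middle of the red mark along the scale, the wheel is at rest, the gauge stands flat within 15 mm of where it was, and breaker, screwdriver and terminal block are within 15 mm of where they were (y of pointer in the frame of mark_line between -0.003 and 0.003 m and angular speed of wheel below 0.05 rad/s and distance of each of gauge, breaker, driver, terminals from where it was at the start of the episode below 0.015 m and height (world z) of gauge below 0.004 m and angle between gauge's own z axis and vertical below 0.03 rad); the robot touches nothing.
It fails at once if the sliding jaw is pushed directly instead of by the wheel (contact force between the arm and jaw above 1 N).
It fails at once if the sliding jaw is pushed directly with the fingers (contact force between the fingers and jaw above 1 N).
It fails at once if the gauge is lifted or tipped (height (world z) of gauge above 0.006 m or angle between gauge's own z axis and vertical above 0.06 rad).
It fails at once if the gauge is shoved more than 15 mm (distance of gauge from where it was at the start of the episode above 0.015 m).
It fails at once if a bystander is moved more than 15 mm or lifted (distance of any of breaker, driver, terminals from where it was at the start of the episode above 0.015 m).
It also fails if it takes over 48 s, if anything falls off the work surface, if the arm or the gripper's body presses on something with over 40 N, if the wrist force passes 120 N, or if a joint passes its speed limit or range.

## Working session

There is one attempt and no reset: what is moved stays moved. The work goes in short steps, Python scripts to look and compute and a tool call to move; the robot and the scene stay as the last step left them, time stands still between calls to the robot, and variables do not carry over. Pictures are saved under pics/ and viewed, and the job is handed in when it is done.

Besides the shell and the picture viewer there is one more tool, called after "Emit:" in YAML: its name, and indented under it one key for each argument. send_rows: Moves the arm, as the interface text tells. Its arguments: {"type":"object","properties":{"grip":{"type":"array","items":{"type":"number"}},"offset":{"type":"array","items":{"type":"array","items":{"type":"number"}}},"twist":{"type":"array","items":{"type":"number"}},"newtons":{"type":"number"}},"required":["grip","offset","twist"]}

```bash
mkdir -p pics
cat > h.py <<'E'
import numpy as np, cv2
from workcell import monitor, viewer, manip
def ray(cam,px):
    m=viewer.camera_model(cam);K=np.array(m["camera_matrix"]);R=np.array(m["R"]);t=np.array(m["t"])
    d=R.T@np.linalg.solve(K,np.array([px[0],px[1],1.0])); return -R.T@t,d
def at_z(cam,px,z):
    o,d=ray(cam,px); return o+d*(z-o[2])/d[2]
def at_depth(cam,px,dep):
    o,d=ray(cam,px); v=int(round(px[1]));u=int(round(px[0])); return o+d*dep[v,u]
def proj(cam,X):
    m=viewer.camera_model(cam);K=np.array(m["camera_matrix"]);c=np.array(m["R"])@np.array(X)+np.array(m["t"]);p=K@c;return p[:2]/p[2]
E
python3 - <<'E'
from h import *
for c in("top","side"):
    p,d=viewer.camera(c);cv2.imwrite(f"pics/{c}0.png",p);np.save(f"{c}0.npy",d)
    o,_=ray(c,(256,192));print(c,o)
    for n in("gauge","crown","wheel","jaw","pointer","mark_line"):
        r=viewer.spot_point(n,c)
        for x in r[:2]:print(c,n,x["score"],x["position"],at_depth(c,x["position"],d))
s=monitor.get_obs();print(s)
E
```

```text
top [0.50949171 0.02676634 1.16435336]
top gauge 0.66 [257.3, 226.6] [0.55333245 0.01804822 0.03533876]
top crown 0.85 [255.2, 236.8] [0.52598513 0.02376811 0.11615421]
top wheel 0.58 [258.4, 238.5] [0.52199752 0.01610782 0.11058878]
top jaw 0.67 [249.5, 218.2] [0.57280709 0.03769328 0.0731811 ]
top pointer 0.67 [245.9, 205.1] [0.60865388 0.047271   0.03831607]
side [0.28211347 0.63245047 0.67362346]
side gauge 0.95 [290.7, 238.8] [0.55017116 0.05413215 0.03334751]
side crown 0.65 [320.6, 202.7] [0.51759694 0.00970702 0.11115435]
side wheel 0.78 [315.3, 218.9] [0.51129798 0.04034354 0.09645173]
side jaw 0.78 [284.2, 229.6] [0.56396886 0.05851931 0.05436954]
side pointer 0.74 [269.0, 220.5] [0.61249102 0.03351582 0.03326466]
side pointer 0.22 [285.6, 226.3] [0.56302727 0.05573248 0.0615039 ]
side mark_line 0.7 [286.0, 226.3] [0.56238215 0.05531233 0.06152113]
side mark_line 0.45 [270.3, 210.2] [0.62539794 0.00737608 0.03556372]
{'clock': 0.7, 'joint_pos': array([ 1.15438796,  0.33220175, -0.06468565,  1.46011572,  0.0216109 ,
        1.34990746, -0.08847283]), 'joint_velocities': array([ 1.96504846e-04,  2.21895626e-04, -2.67057800e-03, -1.27820448e-03,
        1.91705760e-03,  6.99979813e-05, -5.60803491e-04]), 'tau': array([-3.41532295e-04, -6.25087094e+01,  4.88355733e-02, -3.91781723e+01,
        1.62724277e-02,  1.59132374e-03,  4.77567187e-05]), 'position': array([ 0.23982697, -0.57716796,  0.23132889]), 'ee_rot': array([ 0.69344696,  0.13831954, -0.69343694,  0.13836268]), 'ft_force': array([-0.17141962,  0.24610213,  0.18409586]), 'torque': array([ 0.02155528, -0.02417264,  0.04157384]), 'grip_width': 1.0000617807221401}
```

Run:
```python
from h import *
for c,(a,b,w,h) in {"top":(170,140,170,150),"side":(180,130,240,180)}.items():
    p=cv2.imread(f"pics/{c}0.png");q=p[b:b+h,a:a+w];s=min(790/w,590/h);cv2.imwrite(f"pics/{c}0c.png",cv2.resize(q,None,fx=s,fy=s,interpolation=cv2.INTER_CUBIC));print(c,s)
```

```text
top 3.933333333333333
side 3.2777777777777777
```

View pics/top0.png

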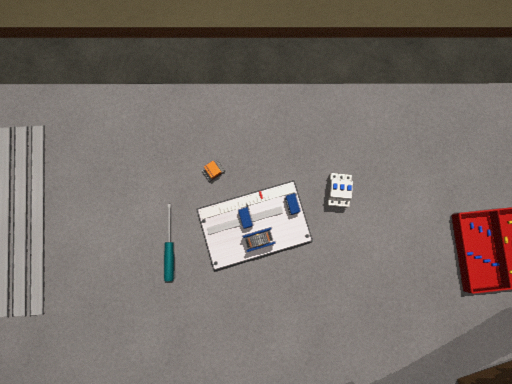

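View pics/top0c.png

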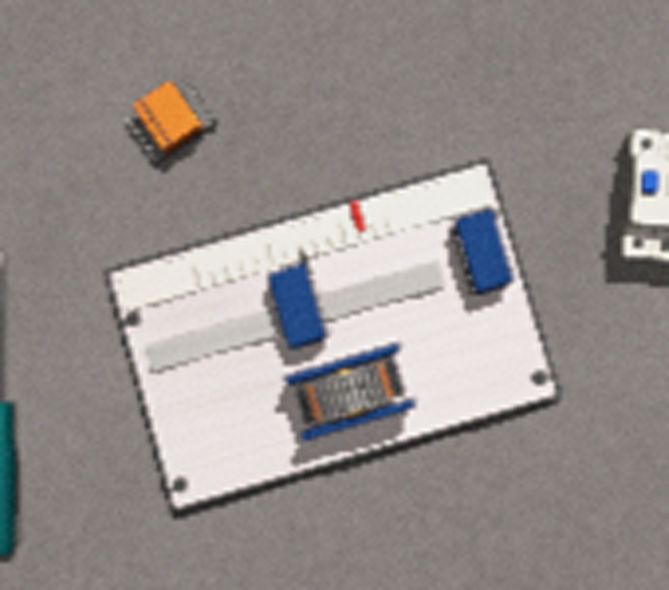

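View pics/side0c.png

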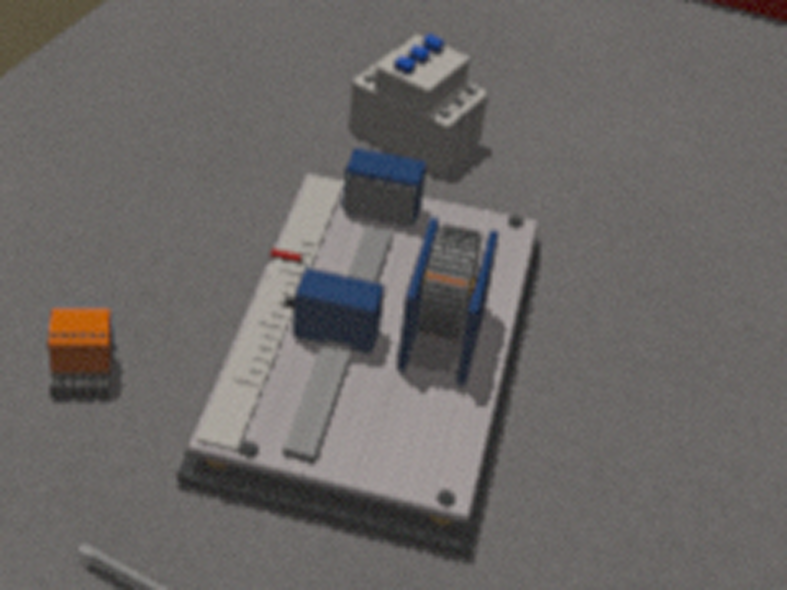

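The top view shows the gauge at the centre, its fixed jaw to the right. The pointer is at about (247,205), the red mark at (261,196) and the crown at (256,237). Breaker, terminals and driver are clear of the gauge. Next I fit the gauge pose.

Run:
```python
from h import *
p=cv2.imread("pics/top0.png")
c=[(108,270),(487,162),(560,398),(175,512)]
P=[at_z("top",(x/3.9333+170,y/3.9333+140),.032)for x,y in c]
for q in P:print(q)
print([np.linalg.norm(P[i]-P[(i+1)%4]) for i in range(4)])
ctr=np.mean(P,0);e=(P[0]-P[1])+(P[3]-P[2]);ey=e[:2]/np.linalg.norm(e[:2])
r=viewer.regions_of("gauge","top") if 0 else None
ex=np.array([ey[1],-ey[0]]);
print("ctr",ctr,"ey",ey,"ex",ex,"yaw",np.degrees(np.arctan2(-ey[0],ey[1])))
hsv=cv2.cvtColor(p,cv2.COLOR_BGR2HSV)
m=((hsv[...,2]>150)&(hsv[...,1]<60)).astype(np.uint8);m=cv2.morphologyEx(m,cv2.MORPH_CLOSE,np.ones((9,9)))
n,l,s,ce=cv2.connectedComponentsWithStats(m);k=l[226,290];
print(s[k]);rc=cv2.minAreaRect(np.argwhere(l==k)[:,::-1].astype(np.float32));print(rc,at_z("top",rc[0],.032))
b=cv2.boxPoints(rc);print(np.array([at_z("top",x,.032) for x in b]))
red=(hsv[...,1]>120)&((hsv[...,0]<8)|(hsv[...,0]>172))&(hsv[...,2]>100);red[:, :230]=0;red[:,300:]=0;print(np.argwhere(red))
ctr=ctr[:2]
def loc(q):return (q[:2]-ctr)@ex,(q[:2]-ctr)@ey
mk=at_z("top",np.argwhere(red).mean(0)[::-1],.032);print("mark",mk,loc(mk))
pt=at_z("top",(247.3,205.1),.036);print("ptr",pt,loc(pt))
cr=at_z("top",(257.5,238),.11);print("crown px",loc(cr)); w=ctr-.04*ex; print("crown pred",w,proj("top",[*w,.11]),proj("side",[*w,.11]))
```

```text
[0.60040462 0.17284207 0.032     ]
[ 0.67152529 -0.07789771  0.032     ]
[ 0.51553147 -0.12348634  0.032     ]
[0.44314445 0.12751591 0.032     ]
[np.float64(0.2606311354603608), np.float64(0.16251890898209737), np.float64(0.2612317111882788), np.float64(0.1636619083370506)]
ctr [0.55765146 0.02474348 0.032     ] ey [-0.27499187  0.96144655] ex [0.96144655 0.27499187] yaw 15.961529377917447
[ 198  182  113   87 5148]
((253.72683715820312, 224.58120727539062), (61.890357971191406, 101.16444396972656), 73.44293212890625) [0.55869261 0.02722545 0.032     ]
[[ 0.59862522  0.17549553  0.032     ]
 [ 0.67332958 -0.07682054  0.032     ]
 [ 0.51901667 -0.12009159  0.032     ]
 [ 0.4469496   0.12864483  0.032     ]]
[[191 259]
 [191 260]
 [192 259]
 [192 260]
 [193 259]
 [193 260]
 [194 260]
 [194 261]
 [195 260]
 [195 261]
 [196 260]
 [196 261]
 [197 261]
 [197 262]
 [198 261]]
mark [0.63738393 0.00997135 0.032     ] (np.float64(0.07259629432270535), np.float64(-0.03612839834117009))
ptr [0.60884612 0.04369385 0.036     ] (np.float64(0.054432131227516826), np.float64(0.004141652798995308))
crown px (np.float64(-0.03490536704524012), np.float64(0.0032320211221962534))
crown pred [0.5191936  0.01374381] [259.38999624 239.67743654] [318.79936633 204.00974098]
```

Run:
```python
from h import *
from scipy.spatial.transform import Rotation as Ro
ctr=np.array([.5577,.0247]);ey=np.array([-.275,.9614]);ex=np.array([.9614,.275])
for c in("top","side"):
    d=np.load(f"{c}0.npy");Q=[]
    for v in range(150,300):
        for u in range(190,400):
            if d[v,u]>0:
                q=at_depth(c,(u,v),d)
                if abs(q[0]-.52)<.08 and abs(q[1]-.02)<.08: Q.append(q)
    Q=np.array(Q);L=np.c_[(Q[:,:2]-ctr)@ex,(Q[:,:2]-ctr)@ey,Q[:,2]]
    for a,b in((.1,.13),(.106,.13),(.088,.097)):
        m=(L[:,2]>a)&(L[:,2]<b)&(L[:,0]<-.01);print(c,a,m.sum(),L[m].mean(0),L[m].min(0),L[m].max(0),Q[m].mean(0))
s=monitor.get_obs();R=Ro.from_quat(s["ee_rot"]).as_matrix();print(R.round(3))
yaw=lambda v:np.degrees(np.arctan2(v[1],v[0]))
print("tool y yaw",yaw(R[:2,1]),"z",yaw(R[:2,2]),"gauge -y",yaw(-ey),"gauge x",yaw(ex))
```

```text
Traceback (most recent call last):
  File "h.py", line 9, in at_depth
    o,d=ray(cam,px); v=int(round(px[1]));u=int(round(px[0])); return o+d*dep[v,u]
        ~~~^^^^^^^^
  File "h.py", line 4, in ray
    m=viewer.camera_model(cam);K=np.array(m["camera_matrix"]);R=np.array(m["R"]);t=np.array(m["t"])
ValueError: time passes only in moves, steps and waits
```

```bash
python3 - <<'E'
import pickle
from workcell import viewer
pickle.dump({c:viewer.camera_model(c) for c in("top","side")},open("cm.pkl","wb"))
E
sed -i 's/viewer.camera_model(cam)/CM[cam]/; 2a import pickle; CM=pickle.load(open("cm.pkl","rb"))' h.py
python3 - <<'E'
from h import *
from scipy.spatial.transform import Rotation as Ro
ctr=np.array([.5577,.0247]);ey=np.array([-.275,.9614]);ex=np.array([.9614,.275])
for c in("top","side"):
    d=np.load(f"{c}0.npy");Q=[]
    for v in range(150,300):
        for u in range(190,400):
            if d[v,u]>0:
                q=at_depth(c,(u,v),d)
                if abs(q[0]-.52)<.08 and abs(q[1]-.02)<.08: Q.append(q)
    Q=np.array(Q);L=np.c_[(Q[:,:2]-ctr)@ex,(Q[:,:2]-ctr)@ey,Q[:,2]]
    for a,b in((.1,.13),(.106,.13),(.088,.097)):
        m=(L[:,2]>a)&(L[:,2]<b)&(L[:,0]<-.01);print(c,a,m.sum(),L[m].mean(0),L[m].min(0),L[m].max(0),Q[m].mean(0))
s=monitor.get_obs();R=Ro.from_quat(s["ee_rot"]).as_matrix();print(R.round(3))
yaw=lambda v:np.degrees(np.arctan2(v[1],v[0]))
print("tool y yaw",yaw(R[:2,1]),"z",yaw(R[:2,2]),"gauge -y",yaw(-ey),"gauge x",yaw(ex))
E
```

```text
top 0.1 191 [-0.03832602  0.0002407   0.10816819] [-0.05021331 -0.02351772  0.10026794] [-0.02637936  0.02620645  0.11609326] [0.52078403 0.01439088 0.10816819]
top 0.106 139 [-0.03838547  0.00054589  0.10993995] [-0.05003563 -0.01905595  0.10604008] [-0.02637936  0.02121168  0.11609326] [0.52064294 0.01466796 0.10993995]
top 0.088 175 [-0.03792481  0.00157248  0.09370591] [-0.05924123 -0.03533159  0.08805766] [-0.01723959  0.03627597  0.09690093] [0.52080352 0.0157817  0.09370591]
side 0.1 227 [-0.0402405   0.00610807  0.10765146] [-0.0518308  -0.02184956  0.10002295] [-0.0277822   0.02374727  0.11295417] [0.51732963 0.01950572 0.10765146]
side 0.106 156 [-0.04002456  0.00201918  0.10955916] [-0.0518019  -0.01918175  0.10601568] [-0.0277822   0.01902662  0.11295417] [0.51866179 0.01563371 0.10955916]
side 0.088 264 [-0.04025167  0.00807923  0.0934834 ] [-0.06086294 -0.03848873  0.08817662] [-0.01871946  0.03686131  0.0969933 ] [0.51677677 0.02139788 0.0934834 ]
[[ 0.     0.384 -0.923]
 [-0.    -0.923 -0.384]
 [-1.     0.    -0.   ]]
tool y yaw -67.43532168734005 z -157.43532168026638 gauge -y -74.03728896526971 gauge x 15.962711034730303
```

Emit:
send_rows:
  grip: [255, 255, 255, 255, 255]
  offset:
    - [0, -20, -22]
    - [0, -44, -48]
    - [0, -68, -73]
    - [0, -92, -99]
    - [0, -116, -125]
  twist: [0, 0, 0, 0, 0]
  newtons: 40

```text
clock: 1.12
position: [0.3112, -0.4206, 0.2314]
ee_rot: [0.693, 0.138, -0.693, 0.138]
ft_force: [0.5, -0.5, 0.5]
grip_width: 0.298
```

Emit:
send_rows:
  grip: [255, 255, 255, 255, 255]
  offset:
    - [0, -24, -26]
    - [0, -48, -52]
    - [0, -73, -78]
    - [0, -97, -104]
    - [0, -121, -130]
  twist: [0, 0, 0, 0, 0]

```text
clock: 1.53
position: [0.3848, -0.2589, 0.2316]
ee_rot: [0.694, 0.138, -0.693, 0.139]
ft_force: [0.3, 0.5, 0.7]
grip_width: -0.003
```

Emit:
send_rows:
  grip: [255, 255, 255, 255, 255]
  offset:
    - [0, -24, -26]
    - [0, -48, -52]
    - [0, -73, -78]
    - [0, -97, -104]
    - [0, -121, -130]
  twist: [0, 0, 0, 0, 0]

```text
clock: 1.95
position: [0.4584, -0.0972, 0.2317]
ee_rot: [0.694, 0.138, -0.693, 0.139]
ft_force: [0.3, 0.2, 0.4]
grip_width: 0.0
```

Emit:
send_rows:
  grip: [255, 255, 255, 255, 255]
  offset:
    - [0, -24, -26]
    - [0, -48, -52]
    - [0, -72, -78]
    - [0, -90, -97]
    - [0, -96, -103]
  twist: [1.5, 3, 4.5, 6.6, 6.6]

```text
clock: 2.37
position: [0.5171, 0.034, 0.2315]
ee_rot: [0.7, 0.1, -0.7, 0.099]
ft_force: [0.3, 0.2, -0.4]
grip_width: 0.004
```

```bash
cat > st.py <<'E'
from h import *
from scipy.spatial.transform import Rotation as Ro
s=monitor.get_obs();R=Ro.from_quat(s["ee_rot"]).as_matrix()
ey=np.array([-.275,.9614]);ex=np.array([.9614,.275]);cr=np.array([.5200,.0145])
d=s["position"][:2]-cr
print("t",s["clock"],"pos",s["position"],"rel crown gx,gy mm",d@ex*1e3,d@ey*1e3,"F",s["ft_force"],"w",s["grip_width"],"tool y yaw",np.degrees(np.arctan2(R[1,1],R[0,1])))
T=np.array([*(cr+.016*ey),.125]);print("offset to start pose",R.T@(T-s["position"])*1e3)
E
python3 st.py
```

```text
t 2.3667 pos [0.51707341 0.03395407 0.23153142] rel crown gx,gy mm 2.536244697963003 19.507958329998534 F [ 0.33337349  0.19615824 -0.44662056] w 0.0035103677672490468 tool y yaw -73.87141776722915
offset to start pose [106.52280973   3.65664825   2.68573523]
```

Lower to z≈0.125, then gently onto the wheel.

Emit:
send_rows:
  grip: [255, 255, 255, 255, 255]
  offset:
    - [25, 2, 1]
    - [55, 4, 3]
    - [85, 4, 3]
    - [104, 4, 3]
    - [106, 4, 3]
  twist: [0, 0, 0, 0, 0]

```text
clock: 2.78
position: [0.5122, 0.0237, 0.1218]
ee_rot: [-0.698, -0.098, 0.702, -0.098]
ft_force: [-0.5, 0.1, -0.6]
grip_width: -0.002
```

Emit:
send_rows:
  grip: [255, 255, 255, 255, 255]
  offset:
    - [6, 0, 0]
    - [12, 0, 0]
    - [15, 0, 0]
    - [17, 0, 0]
    - [18, 0, 0]
  twist: [0, 0, 0, 0, 0]

```text
clock: 3.2
position: [0.515, 0.0246, 0.108]
ee_rot: [0.701, 0.098, -0.7, 0.098]
ft_force: [-1.1, 0.3, 2.7]
grip_width: 0.003
```

```bash
python3 st.py
```

```text
t 3.2 pos [0.51502566 0.02458039 0.10797276] rel crown gx,gy mm -2.0102254342533494 11.059226373189752 F [-1.09668657  0.3000033   2.65897042] w 0.0033862142019264237 tool y yaw -74.03761047037221
offset to start pose [-17.02805021  -4.92873412  -2.03004877]
```

Emit:
send_rows:
  grip: [255, 255, 255, 255, 255]
  offset:
    - [1, 4, 0]
    - [1, 10, -1]
    - [1, 16, -2]
    - [1, 22, -2]
    - [1, 26, -2]
  twist: [0, 0, 0, 0, 0]

```text
clock: 3.62
position: [0.5241, -0.0012, 0.1064]
ee_rot: [0.7, 0.098, -0.7, 0.098]
ft_force: [-1.8, -0.5, 2.8]
grip_width: -0.002
```

```bash
python3 st.py
cat > look.py <<'E'
from h import *
import sys
n=sys.argv[1]
for c,(a,b,w,h) in {"top":(200,160,120,100),"side":(230,170,140,110)}.items():
    if c not in sys.argv[2:]:continue
    p,d=viewer.camera(c);cv2.imwrite(f"pics/{c}{n}f.png",p);q=p[b:b+h,a:a+w];cv2.imwrite(f"pics/{c}{n}.png",cv2.resize(q,None,fx=5,fy=5,interpolation=cv2.INTER_CUBIC))
    for t in("pointer","mark_line"):
        for x in viewer.spot_point(t,c)[:2]:print(c,t,x["score"],x["position"],at_z(c,x["position"],.033))
E
python3 look.py 1 top side
```

```text
t 3.6167 pos [ 0.52407158 -0.00119392  0.10642619] rel crown gx,gy mm -0.40141428459442136 -16.207821479949864 F [-1.78145117 -0.50783173  2.82205846] w -0.002132164764015498 tool y yaw -74.10336060870516
offset to start pose [-18.59080364 -32.19839464  -0.37032039]
top pointer 0.36 [251.0, 204.9] [0.60959952 0.03414613 0.033     ]
side pointer 0.61 [269.8, 220.7] [0.61096895 0.03285194 0.033     ]
side mark_line 0.63 [206.6, 242.5] [0.67980293 0.15432374 0.033     ]
side mark_line 0.52 [272.1, 211.5] [0.62156624 0.00620424 0.033     ]
```

View pics/side1.png

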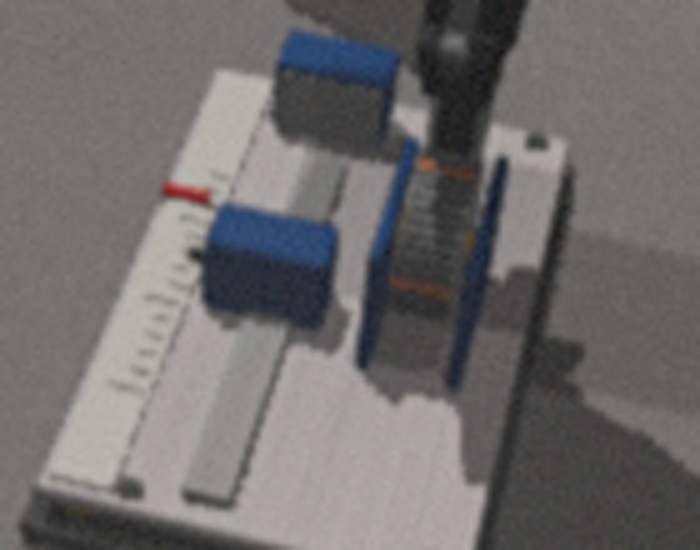

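View pics/top1.png

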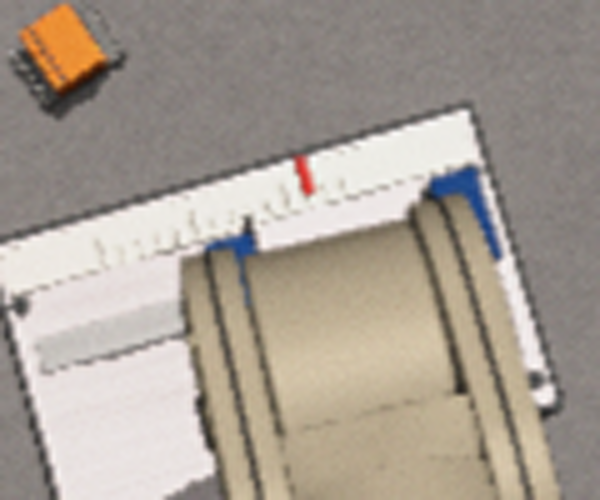

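Side and top views agree: the wheel turns and the pointer has moved towards the mark. It is at top (249.8,204.4), with the mark at (261.8,198.4), so about 34 mm is left. I'll keep stroking.

Emit:
send_rows:
  grip: [255, 255, 255, 255, 255]
  offset:
    - [-10, 0, 0]
    - [-12, -3, 0]
    - [-12, -22, 0]
    - [-12, -34, 0]
    - [-5, -34, 0]
  twist: [0, 0, 0, 0, 0]

```text
clock: 4.33
position: [0.5143, 0.0365, 0.1126]
ee_rot: [0.701, 0.1, -0.699, 0.099]
ft_force: [-0.5, 0.8, -0.2]
grip_width: 0.001
```

Emit:
send_rows:
  grip: [255, 255, 255, 255, 255]
  offset:
    - [5, 0, 0]
    - [5, 7, 0]
    - [5, 16, 0]
    - [5, 26, 0]
    - [5, 33, 0]
  twist: [0, 0, 0, 0, 0]

```text
clock: 4.75
position: [0.5241, -0.0015, 0.1065]
ee_rot: [0.701, 0.097, -0.7, 0.098]
ft_force: [2.0, 0.2, 1.4]
grip_width: -0.0
```

```bash
python3 st.py;python3 look.py 2 top
```

```text
t 4.75 pos [ 0.52412577 -0.00148647  0.10650355] rel crown gx,gy mm -0.4297633276144202 -16.50398197806715 F [1.97130382 0.18046418 1.41283248] w -0.00031866095894638857 tool y yaw -74.17085247913892
offset to start pose [-18.52523425 -32.48841125  -0.36389782]
top pointer 0.43 [250.9, 202.6] [0.61558779 0.03439254 0.033     ]
```

View pics/top2.png

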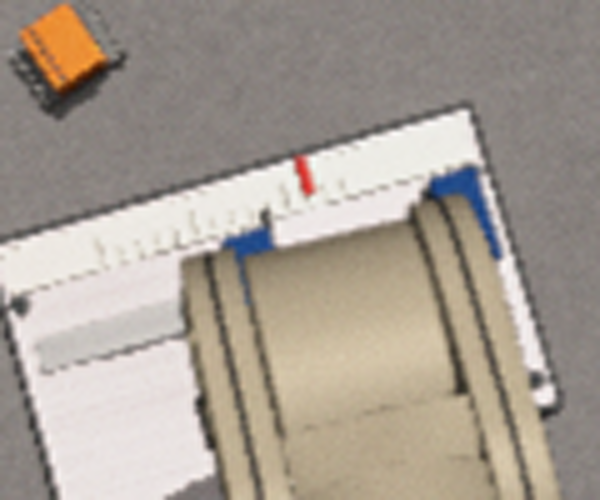

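Pointer now at top (253.2,203.2), about 25 mm left; the stroke gave about 9 mm. Two more identical strokes.

Emit:
send_rows:
  grip: [255, 255, 255, 255, 255]
  offset:
    - [-10, 0, 0]
    - [-12, -3, 0]
    - [-12, -22, 0]
    - [-12, -34, 0]
    - [-5, -34, 0]
  twist: [0, 0, 0, 0, 0]

```text
clock: 5.32
position: [0.5137, 0.0376, 0.1125]
ee_rot: [0.701, 0.1, -0.699, 0.1]
ft_force: [0.2, -0.3, 0.1]
grip_width: 0.005
```

Emit:
send_rows:
  grip: [255, 255, 255, 255, 255]
  offset:
    - [5, 0, 0]
    - [5, 7, 0]
    - [5, 16, 0]
    - [5, 26, 0]
    - [5, 34, 0]
  twist: [0, 0, 0, 0, 0]

```text
clock: 5.73
position: [0.524, -0.0013, 0.1065]
ee_rot: [0.7, 0.097, -0.7, 0.098]
ft_force: [1.0, -0.7, 2.1]
grip_width: -0.004
```

```bash
python3 st.py;python3 look.py 3 top side
```

```text
t 5.7333 pos [ 0.52396839 -0.00132999  0.10647855] rel crown gx,gy mm -0.5380347413811931 -16.310260885017957 F [ 1.00368531 -0.66981858  2.05900484] w -0.0037240022418785035 tool y yaw -74.1541626598472
offset to start pose [-18.54824462 -32.29586253  -0.47661072]
top pointer 0.37 [256.5, 202.1] [0.61684413 0.01985844 0.033     ]
side pointer 0.69 [269.5, 213.7] [0.62250187 0.01510111 0.033     ]
side mark_line 0.39 [272.5, 209.1] [ 0.62475846 -0.00071242  0.033     ]
```

View pics/top3.png

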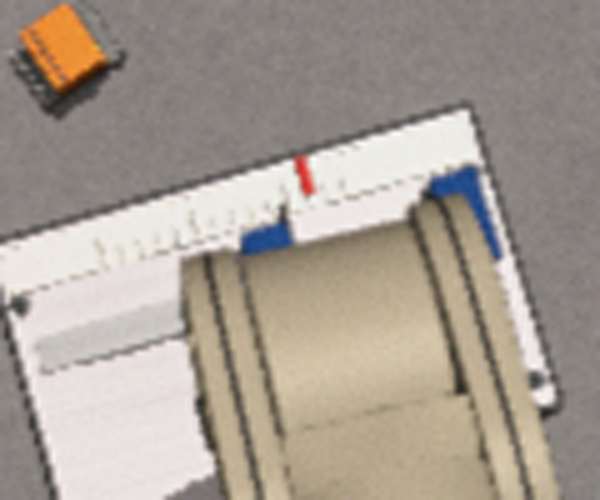

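View pics/side3.png

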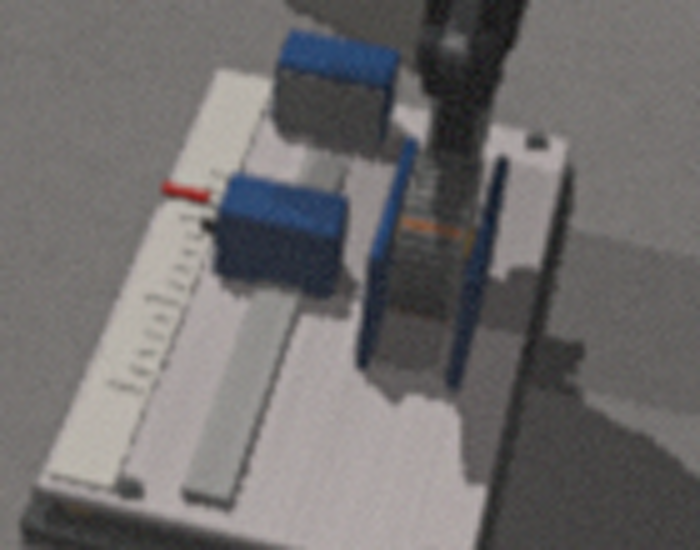

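Pointer at about top (257,201.5), about 14 mm left. One more full stroke, then a short one.

Emit:
send_rows:
  grip: [255, 255, 255, 255, 255]
  offset:
    - [-10, 0, 0]
    - [-12, -3, 0]
    - [-12, -22, 0]
    - [-12, -34, 0]
    - [-5, -34, 0]
  twist: [0, 0, 0, 0, 0]

```text
clock: 6.45
position: [0.5139, 0.0375, 0.1125]
ee_rot: [0.701, 0.1, -0.699, 0.1]
ft_force: [0.7, 0.4, 0.0]
grip_width: 0.001
```

Emit:
send_rows:
  grip: [255, 255, 255, 255, 255]
  offset:
    - [5, 0, 0]
    - [5, 7, 0]
    - [5, 16, 0]
    - [5, 26, 0]
    - [5, 34, 0]
  twist: [0, 0, 0, 0, 0]

```text
clock: 6.87
position: [0.524, -0.0014, 0.1065]
ee_rot: [0.7, 0.097, -0.7, 0.098]
ft_force: [-0.3, 0.2, 1.9]
grip_width: 0.002
```

Emit:
send_rows:
  grip: [255, 255, 255, 255, 255]
  offset:
    - [-10, 0, 0]
    - [-12, -3, 0]
    - [-12, -20, 0]
    - [-12, -28, 0]
    - [-12, -28, 0]
  twist: [0, 0, 0, 0, 0]

```text
clock: 7.28
position: [0.515, 0.0306, 0.1187]
ee_rot: [0.7, 0.1, -0.7, 0.099]
ft_force: [-0.1, -0.3, 0.2]
grip_width: -0.001
```

```bash
python3 st.py;python3 look.py 4 top side
```

```text
t 7.2833 pos [0.51503887 0.03059682 0.11866336] rel crown gx,gy mm -0.34300402090282583 16.839791746735532 F [-0.12608165 -0.30591274  0.15982709] w -0.0013949883253814319 tool y yaw -73.83928616277228
offset to start pose [-6.33689205  0.83956629 -0.3424261 ]
top pointer 0.45 [260.1, 201.6] [0.61811755 0.01050933 0.033     ]
side pointer 0.74 [274.4, 207.4] [ 0.62422786 -0.00759873  0.033     ]
side mark_line 0.35 [275.0, 209.9] [ 0.61913237 -0.00153047  0.033     ]
```

View pics/top4.png

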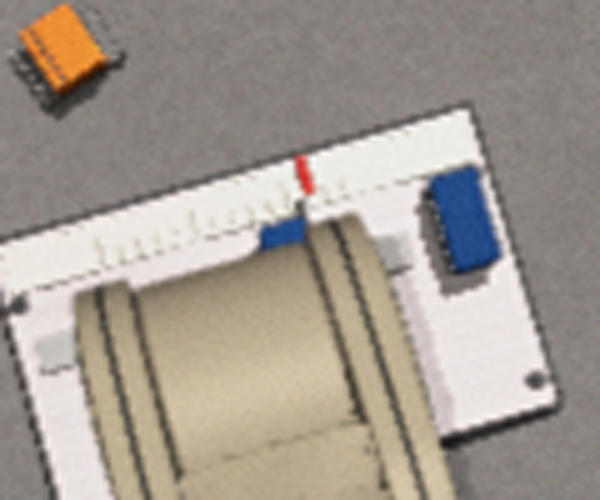

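View pics/side4.png

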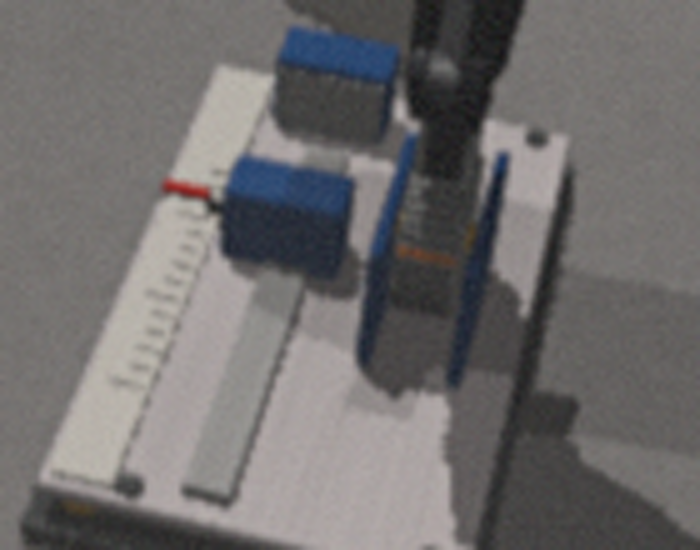

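Pointer at top (260.7,201.2); the extended mark axis is about 5 mm further on. Next a short 17 mm stroke, then I lift and back away to look.

Emit:
send_rows:
  grip: [255, 255, 255, 255, 255]
  offset:
    - [8, 5, 0]
    - [12, 5, 0]
    - [12, 10, 0]
    - [12, 17, 0]
    - [12, 22, 0]
  twist: [0, 0, 0, 0, 0]

```text
clock: 8.0
position: [0.5221, 0.006, 0.1065]
ee_rot: [0.7, 0.098, -0.7, 0.098]
ft_force: [0.7, 0.7, 3.2]
grip_width: 0.004
```

Emit:
send_rows:
  grip: [255, 255, 255, 255, 255]
  offset:
    - [0, 0, 0]
    - [-10, 0, 0]
    - [-20, 0, 10]
    - [-25, 0, 40]
    - [-25, 0, 60]
  twist: [0, 0, 0, 0, 0]

```text
clock: 8.42
position: [0.4627, -0.0094, 0.1322]
ee_rot: [-0.7, -0.099, 0.7, -0.098]
ft_force: [-0.1, -0.4, -0.9]
grip_width: -0.004
```

```bash
python3 st.py;python3 look.py 5 top side
```

```text
t 8.4167 pos [ 0.46271063 -0.00938985  0.13221733] rel crown gx,gy mm -61.64770689978485 -7.2131254159148295 F [-0.10708731 -0.42159131 -0.9382923 ] w -0.0035935400978572662 tool y yaw -73.99218110729407
offset to start pose [  7.20730602 -23.16295947 -61.67022607]
top pointer 0.77 [258.1, 197.7] [0.62831088 0.01565874 0.033     ]
top mark_line 0.26 [169.8, 240.7] [0.51817391 0.24252175 0.033     ]
side pointer 0.81 [275.6, 206.3] [ 0.6239334  -0.01205175  0.033     ]
side pointer 0.35 [272.9, 207.8] [ 0.62618483 -0.00471327  0.033     ]
side mark_line 0.4 [271.9, 206.5] [ 0.63006356 -0.00706004  0.033     ]
```

View pics/top5.png

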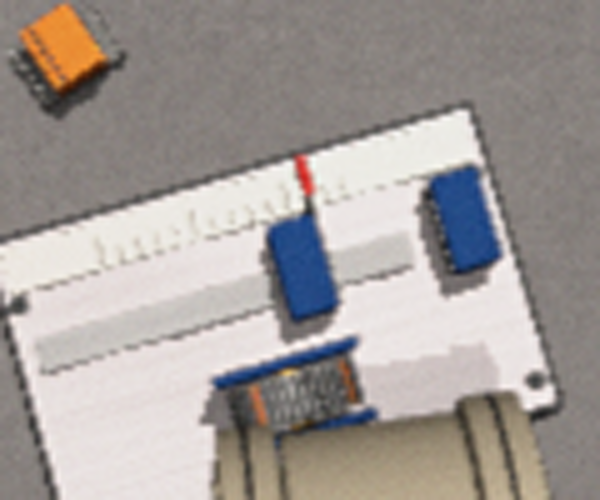

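View pics/side5.png

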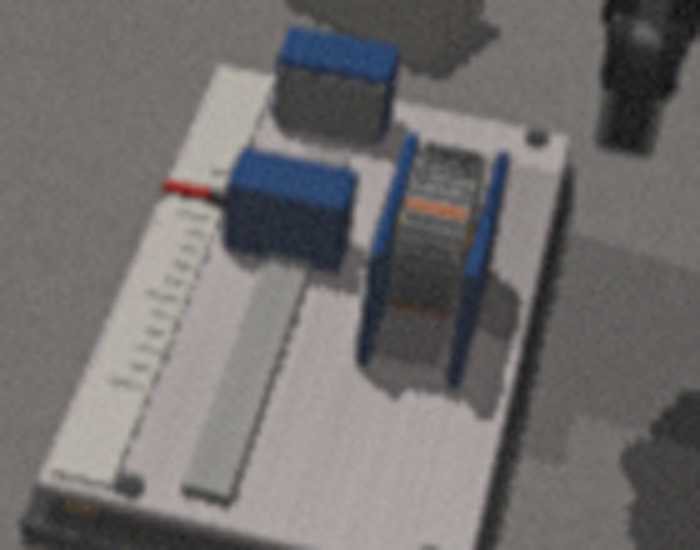

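Top view: the pointer, at (261.8,201), nearly meets the mark but is roughly 1–2 mm short. I'll measure it at sub-pixel level from averaged frames.

```bash
cat > meas.py <<'E'
from h import *
import sys
I={c:np.mean([viewer.camera(c)[0].astype(float) for _ in range(6)],0) for c in("top","side")}
ctr=np.array([.5577,.0247]);ey=np.array([-.275,.9614]);ex=np.array([.9614,.275])
np.save("I%s.npy"%sys.argv[1],I["top"])
# rectified map on plane z: rows = gauge x, cols = gauge y
for c in I:
    xs=np.arange(.03,.09,.0005);ys=np.arange(-.07,-.0,.0005)
    M=np.zeros((len(xs),len(ys),2),np.float32)
    for i,x in enumerate(xs):
        for j,y in enumerate(ys): M[i,j]=proj(c,[*(ctr+x*ex+y*ey),.033])
    r=cv2.remap(I[c].astype(np.float32),M[...,0],M[...,1],cv2.INTER_CUBIC)
    cv2.imwrite(f"pics/rect_{c}{sys.argv[1]}.png",cv2.resize(np.clip(r,0,255).astype(np.uint8),None,fx=5,fy=5,interpolation=cv2.INTER_NEAREST))
    red=np.clip(r[...,2]-r[...,1]-25,0,None)
    for i in range(0,len(xs),2):
        g=r[i].mean(1);w=red[i];o=""
        if w.max()>40:o+=f" red y={1e3*(w*ys).sum()/w.sum():.1f} max{w.max():.0f}"
        dk=np.clip(np.median(g)-25-g,0,None)
        if w.max()<=40 and dk.max()>20:o+=f" dark y={1e3*(dk*ys).sum()/dk.sum():.1f} sum{dk.sum():.0f} argmin {1e3*ys[g.argmin()]:.1f} {g.min():.0f}"
        if o:print(c,f"x={xs[i]*1e3:.0f}",o)
E
python3 meas.py a
```

```text
top x=30  dark y=-19.6 sum4406 argmin -10.0 63
top x=31  dark y=-19.6 sum5355 argmin -10.0 62
top x=32  dark y=-19.4 sum5658 argmin -10.5 62
top x=33  dark y=-19.1 sum5247 argmin -10.5 64
top x=34  dark y=-19.0 sum4536 argmin -10.0 65
top x=35  dark y=-18.9 sum4136 argmin -9.5 63
top x=36  dark y=-19.1 sum4149 argmin -9.5 61
top x=37  dark y=-19.3 sum4216 argmin -9.5 61
top x=38  dark y=-19.5 sum4594 argmin -9.5 58
top x=39  dark y=-19.8 sum5058 argmin -10.0 55
top x=40  dark y=-20.2 sum5772 argmin -10.0 54
top x=41  dark y=-20.5 sum6526 argmin -10.5 55
top x=42  dark y=-20.7 sum7207 argmin -10.5 59
top x=43  dark y=-20.8 sum7169 argmin -11.0 62
top x=44  dark y=-20.8 sum7094 argmin -11.0 62
top x=45  dark y=-20.9 sum7021 argmin -10.0 64
top x=46  dark y=-21.1 sum6918 argmin -12.0 66
top x=47  dark y=-21.5 sum6776 argmin -12.5 68
top x=48  dark y=-22.2 sum6649 argmin -13.0 74
top x=49  dark y=-22.8 sum6430 argmin -30.5 73
top x=50  dark y=-23.6 sum6036 argmin -32.5 67
top x=51  dark y=-24.7 sum5020 argmin -32.5 55
top x=52  dark y=-26.0 sum3767 argmin -32.5 47
top x=53  dark y=-29.4 
[... 1262 characters left out ...]
.0 41
side x=58  dark y=-42.8 sum1292 argmin -42.0 40
side x=59  dark y=-42.9 sum1233 argmin -42.5 44
side x=60  dark y=-43.1 sum1115 argmin -43.0 49
side x=61  red y=-44.3 max46
side x=62  red y=-44.7 max66
side x=63  red y=-44.8 max73
side x=64  red y=-44.7 max78
side x=65  red y=-44.8 max76
side x=66  red y=-44.6 max75
side x=67  red y=-44.6 max75
side x=68  red y=-44.5 max73
side x=69  red y=-44.5 max72
side x=70  red y=-44.7 max73
side x=71  red y=-44.8 max75
side x=72  red y=-44.8 max76
side x=73  red y=-44.8 max77
side x=74  red y=-44.7 max77
side x=75  red y=-44.5 max77
side x=76  red y=-44.5 max77
side x=77  red y=-44.5 max73
side x=78  red y=-44.6 max69
side x=79  red y=-44.9 max54
```

View pics/rect_topa.png

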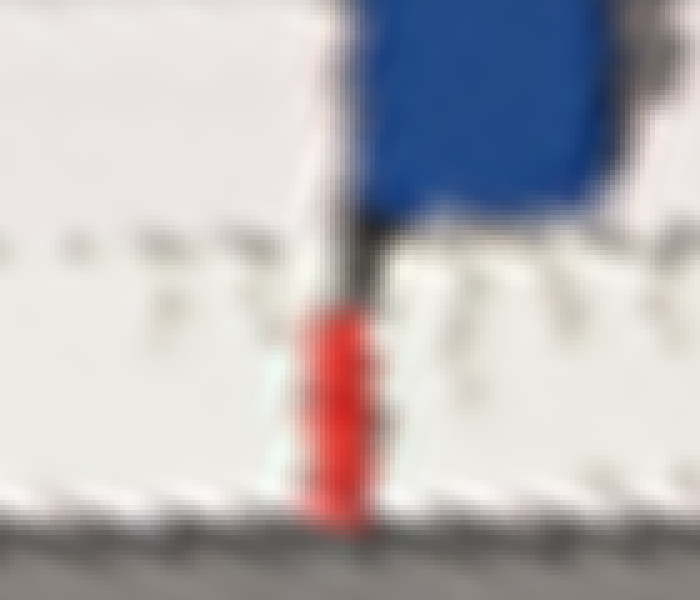

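View pics/rect_sidea.png

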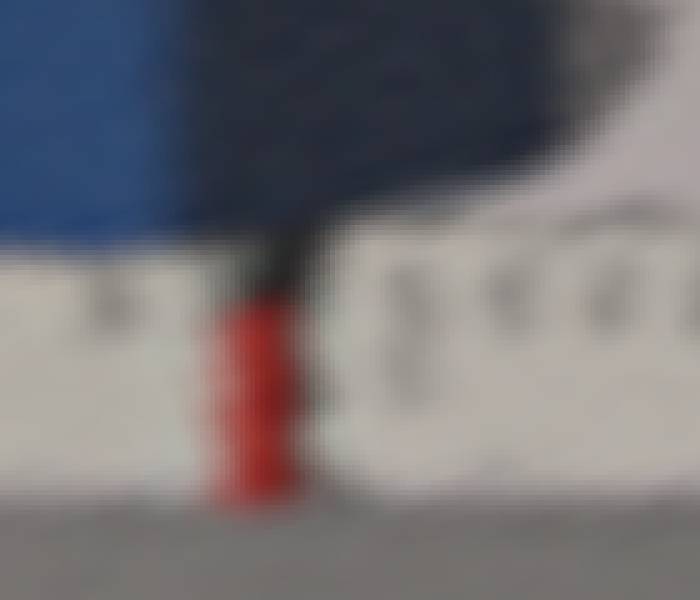

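Gap is about 1.9 mm from both cameras. One more stroke, about 8 mm.

Emit:
send_rows:
  grip: [255, 255, 255, 255, 255]
  offset:
    - [0, -4, -25]
    - [0, -11, -50]
    - [4, -11, -60]
    - [12, -11, -60]
    - [18, -11, -60]
  twist: [0, 0, 0, 0, 0]

```text
clock: 9.73
position: [0.5183, 0.0176, 0.1123]
ee_rot: [-0.7, -0.099, 0.701, -0.098]
ft_force: [-0.9, 0.4, -0.2]
grip_width: 0.002
```

Emit:
send_rows:
  grip: [255, 255, 255, 255, 255]
  offset:
    - [7, 0, 0]
    - [7, 0, 0]
    - [7, 4, 0]
    - [7, 8, 0]
    - [7, 8, 0]
  twist: [0, 0, 0, 0, 0]

```text
clock: 10.15
position: [0.5207, 0.0082, 0.1066]
ee_rot: [-0.7, -0.097, 0.7, -0.098]
ft_force: [-2.1, -2.1, 3.0]
grip_width: 0.001
```

Emit:
send_rows:
  grip: [255, 255, 255, 255, 255]
  offset:
    - [0, 0, 0]
    - [-10, 0, 0]
    - [-20, 0, 10]
    - [-28, 0, 40]
    - [-30, 0, 70]
  twist: [0, 0, 0, 0, 0]

```text
clock: 10.57
position: [0.454, -0.0086, 0.1378]
ee_rot: [0.701, 0.099, -0.699, 0.098]
ft_force: [-0.0, -0.5, 0.5]
grip_width: 0.002
```

```bash
python3 st.py;python3 meas.py b | egrep "x=(5[5-9]|6[0-9]|7[0-5]) "
```

```text
t 10.5667 pos [ 0.45402084 -0.00861854  0.1378096 ] rel crown gx,gy mm -69.78996048406658 -4.0818931034630594 F [-0.00226745 -0.45418954  0.54624863] w 0.0021066309238487397 tool y yaw -73.95574741273298
offset to start pose [ 13.00461159 -19.97614168 -69.78706685]
top x=55  dark y=-32.8 sum745 argmin -36.0 79
top x=56  dark y=-33.4 sum889 argmin -36.0 81
top x=57  dark y=-35.2 sum1022 argmin -36.0 83
top x=58  dark y=-36.0 sum1131 argmin -36.0 81
top x=59  dark y=-36.0 sum1133 argmin -36.0 80
top x=60  dark y=-36.0 sum1043 argmin -36.0 86
top x=61  red y=-36.2 max50
top x=62  red y=-36.2 max89
top x=63  red y=-36.3 max120
top x=64  red y=-36.3 max133
top x=65  red y=-36.3 max137
top x=66  red y=-36.2 max140
top x=67  red y=-36.2 max136
top x=68  red y=-36.2 max134
top x=69  red y=-36.1 max134
top x=70  red y=-36.1 max136
top x=71  red y=-36.2 max140
top x=72  red y=-36.3 max143
top x=73  red y=-36.2 max142
top x=74  red y=-36.2 max141
top x=75  red y=-36.0 max138
side x=55  dark y=-50.5 sum2404 argmin -44.0 38
side x=56  dark y=-45.2 sum1413 argmin -44.0 36
side x=57  dark y=-44.1 sum1287 argmin -44.0 37
side x=58  dark y=-44.0 sum1283 argmin -44.0 40
side x=59  dark y=-43.8 sum1209 argmin -43.5 46
side x=60  dark y=-43.6 sum1123 argmin -43.5 51
side x=61  red y=-44.4 max47
side x=62  red y=-44.7 max68
side x=63  red y=-44.8 max76
side x=64  red y=-44.7 max80
side x=65  red y=-44.8 max76
side x=66  red y=-44.7 max73
side x=67  red y=-44.6 max74
side x=68  red y=-44.5 max73
side x=69  red y=-44.5 max72
side x=70  red y=-44.6 max72
side x=71  red y=-44.8 max74
side x=72  red y=-44.8 max75
side x=73  red y=-44.7 max76
side x=74  red y=-44.7 max76
side x=75  red y=-44.5 max76
```

View pics/rect_topb.png

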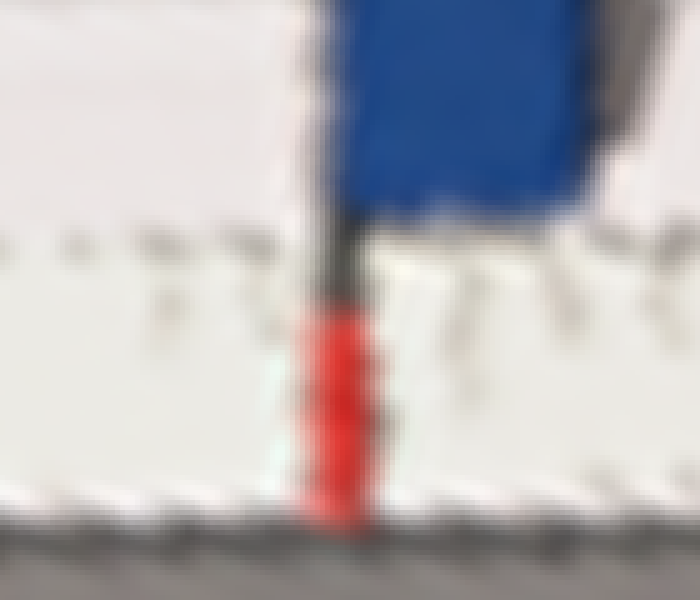

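View pics/rect_sideb.png

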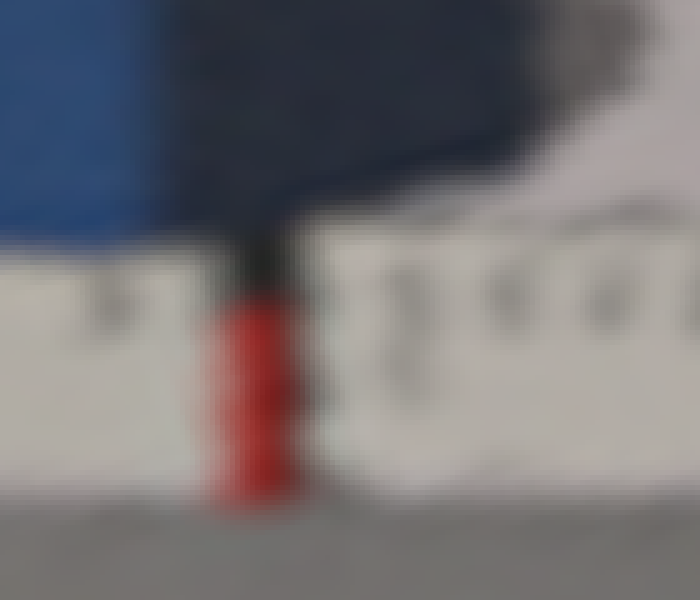

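In both rectified views the pointer now sits on the mark's centreline (top 0.2 mm off, side about 0.7 mm), and the mark itself has not moved. I'll raise the hand clear and hand in.

Emit:
send_rows:
  grip: [255, 255, 255, 255, 255]
  offset:
    - [-20, 0, 0]
    - [-45, 0, 0]
    - [-65, 0, 0]
    - [-70, 0, 0]
    - [-70, 0, 0]
  twist: [0, 0, 0, 0, 0]

```text
clock: 11.58
position: [0.4545, -0.0093, 0.2075]
ee_rot: [0.701, 0.098, -0.699, 0.099]
ft_force: [-0.0, 0.2, 0.1]
grip_width: -0.002
```

Run:
```python
from h import *
p,_=viewer.camera("top");a=cv2.imread("pics/top0.png")
for n,(x,y,w,h) in {"terminals":(195,150,40,40),"breaker":(318,162,45,55),"driver":(155,200,28,90)}.items():
    print(n,cv2.phaseCorrelate(a[y:y+h,x:x+w].mean(2),p[y:y+h,x:x+w].mean(2)))
print(manip.hand_in())
```

```text
terminals ((0.05657284195466872, -0.040894396932500854), 0.9513280926634211)
breaker ((0.5066272191191281, 0.03772281914422848), 0.9831534608170767)
driver ((0.04699220512098634, 0.02477339831862224), 0.9843866001323893)
the job is handed in; nothing more can be done
None
```

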